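# Proof-pull the glued handle of a leather-covered box lid

### The job

Take the leather-covered box lid with the long bar handle, set it on the open end of the pull-test jig and slide it under the sprung hold-down plate until it is fully home against the stop. Then prove the glued handle: pull it straight up against the hold-down plate with about 12 N (never more than 20 N) for two seconds, ease it down again and leave the lid lying flat and fully home in the jig, released. Leave the other things on the bench as they are.

Things in the scene. Friction and masses are not known exactly. Their poses are not given: they have to be found in the camera images.
- lid: lid to be tested: flat rigid brown leather-covered panel 110 x 90 x 10 mm (x, y, z), about 0.15 kg, brass bar handle glued on top along its x axis. Origin: centre of its underside, z up. Starts flat on the bench, x axis within 0.5 rad of straight ahead; it may go in either way round. A second such lid with a round knob instead of the bar is a bystander
- lid_handle (a point): centre of the lid's bar handle, 52 mm above the lid's underside. The bar is 64 mm long (along the lid's x), 12 mm wide and 12 mm high, on two 9 mm round posts 54 mm apart; between bar and panel there are 36 mm of free height
- jig: fixed pull-test jig, yawed up to 0.35 rad: plywood base 275 x 170 mm, 12 mm thick, its top is the bed. Origin on its underside, +x the way the lid (its x along the jig's x) slides in. Bed from x = -145 mm (open end) to 130 mm; stop face at x = 100 mm. Side rails 11 mm high from x = 0 to 105 mm, inner faces at y = +-48 mm; flared guides before them, open to +-60 mm at x = -50 mm
- jig_entry (a point): point on the bed (jig x = -85 mm, y = 0) where the centre of the lid's underside can be set down, clear of rails and hold-down plate
- jig_home (a point): point on the bed (jig x = 45 mm, y = 0, 12 mm above the jig's underside) where the centre of the lid's underside lies when the lid is fully home, its edge touching the stop
- holddown: jig's level U-shaped steel hold-down plate, 3 mm thick, with its 4 guide screws. Origin on the bed straight above the jig's origin, axes as the jig's. Plate arms from x = 0 to 100 mm, |y| = 35 to 75 mm, overlap the lid's long edges by 10 mm. The underside is set 13 to 23 mm above the bed, different each time and not in the reading. Sprung: pulled up by the lid it gives 1 mm per 6 N, at most 7 mm

How it is judged:
By the outcome, as a careful person would: the job done as asked, in the order asked, and still so for the second after the job is handed in, with the robot touching nothing.
It also fails if it takes over 64 s, if anything falls off the work surface, if the arm or the gripper's body presses on something with over 40 N, if the wrist force passes 120 N, or if a joint passes its speed limit or range.

### The arm

A 6-joint arm with a two-finger parallel gripper is mounted at the origin on the work surface. World frame = base frame: x ahead of the robot, y to its left, z up, the work surface at z = 0. Lengths are in mm, angles in rad, forces in N, time in s.
With the tool pointing down it reaches from about 300 to 775 mm from the base axis. Payload 14.6 kg.
Tool frame: the origin (TCP) lies on the centre line of the jaws, within the pads' length; the fingertips stand 19 mm ahead of it and the grasp point (between the pads) is the TCP (bot.tip_reach is the distance from the TCP to the fingertips, in mm); y points along the fingers, x is the direction in which the jaws open and shut, and the axes are right-handed (so a half turn about y gives the same grasp; the last joint's range is limited). The gripper opens to 85 mm and grips with 20 to 120 N. Pads are 22 mm wide; open, the fingers measure 114 mm over their backs; the gripper's body (76 mm by 85 mm) begins 54 mm behind the grasp point. The pads swing forward as they close: fully open they stand 13 mm farther back than shut.
Start: joints at [1.238, 0.3, 1.521, -0, 1.321, -0.067], TCP at [144.472, 530.676, 250.281] pointing down, gripper open.
Joint ranges: [-3.03, 3.03], [-0.79, 2.21], [0.23, 2.52], [-1.04, 4.18], [0, 3.07], [-2.55, 2.55]. Speed limits (rad/s): [2.22, 2.22, 2.57, 3.14, 3.14, 3.14].

### API

Orientations are given as a unit quaternion [w, x, y, z].
In Python, from rig import bot gives the robot as it stands. Calls block until the motion is done:
- bot.move_to(position, orientation): joint-space move of the TCP to a pose.
- bot.servo_line(position, attitude=None, speed=150, until_force=None): straight line of the TCP; attitude=None keeps the orientation; speed is the mean speed in mm/s. With until_force (N) it stops when the force on the tool has changed by that much, and returns True; else False.
- bot.move_joints(angles): joint-space move.
- bot.move_gripper(opening, grip_force=None): finger opening in mm; grip_force is the grip in N (None keeps the last); returns when the fingers have stopped.
- bot.dwell(seconds).
- bot.ik(position, orientation): joint angles nearest the present ones, or None.
- bot.read_state(): the state.
- bot.read_camera(name): name is "side" or "top" or "wrist"; returns a dict with "image" (400x640x3 uint8, blue, green, red), "depth" (400x640 float32, mm along the optical axis (not along the pixel's ray), 0 where there is no reading), "fovy" (degrees; the focal length in pixels is half the picture's height over the tangent of half this angle, whatever the lens; pixels are square), "cx", "cy" (the principal point, pixels), "eye" and "attitude" of the camera in the world; the wrist camera has in their place "mount" (4x4, takes a point from camera to tool coordinates, whose origin is the TCP and whose axes are the tool frame's). Camera axes: x right, y down, z forward; pixel columns grow to the right and rows downward; lengths in mm; the calibration is good to about 2 mm. The wrist camera is an equidistant fisheye: a pixel r from the principal point sees the ray r / f radians off the axis. A picture is of the moment at which its call begins: read the wrist's pose just before it.
A pose or a line that the arm cannot do raises bot.MotionError and nothing moves.
- bot.finish_job(): hands the job in, once; it reports no verdict.
The state is a dict: "clock": time; "joint_positions": joint angles; "qvel": joint speeds; "effort": joint torques, N m; "ee_pos": TCP position; "tool_rot": TCP orientation; "ft_force": force on the tool from outside, world axes, zero at the start; "moment": the same for the moment, N m; "grip_width": finger opening in mm.
Only numpy, scipy, OpenCV 4.12 (cv2) and the standard library are available. Lean on these libraries where they do the work, as an engineer would, in place of code of your own. Each camera call takes 0.05 s, during which the arm holds its last target. There are 200 camera calls.

## Working session

There is one attempt and no reset: what is moved stays moved. The work goes in short steps, each a Python script; the robot and the scene stay as the last script left them, time stands still between calls to the robot, and variables do not carry over. Pictures are saved under pics/ and viewed, about 8 in all and at most 12, crops included, and the job is handed in when it is done.

```bash
ls; mkdir -p pics; cat > h.py <<'E'
import numpy as np, cv2
from rig import bot
from scipy.spatial.transform import Rotation as R
def rot(q): return R.from_quat([q[1],q[2],q[3],q[0]])
def cloud(c):
    d=c["depth"]; f=200/np.tan(np.radians(c["fovy"])/2)
    v,u=np.mgrid[0:400,0:640]
    P=np.stack([(u-c["cx"])/f*d,(v-c["cy"])/f*d,d],-1)
    A=np.array(c["attitude"]); r=rot(A) if A.size==4 else R.from_matrix(A)
    W=r.apply(P.reshape(-1,3)).reshape(400,640,3)+np.array(c["eye"]); W[d==0]=np.nan
    return W
E
python3 - <<'E'
from h import *
for n in ("top","side"):
    c=bot.read_camera(n); cv2.imwrite(f"pics/{n}.png",c["image"]); np.savez(f"{n}.npz",**c)
    print(n,c["eye"],c["attitude"],c["fovy"],c["cx"],c["cy"])
s=bot.read_state(); print(s["clock"],s["tool_rot"],s["ft_force"],s["grip_width"])
E
```

```text
pics
top [ 326.83038475  -52.18917681 1038.26066902] [-0.08509999  0.72368912 -0.68054323  0.07676563] 43.600444109123 315.62268602647885 201.52429763103297
side [326.0829191  461.97128177 713.27270802] [ 0.07397591 -0.18666273  0.91812434 -0.34166108] 47.4629704386461 326.6908377704234 199.1675943886676
0.1 [-0.56163962  0.56205417  0.42902169 -0.42964687] [-0.55009768 -0.59187187  0.04592433] 85.47482056433347
```

View pics/top.png

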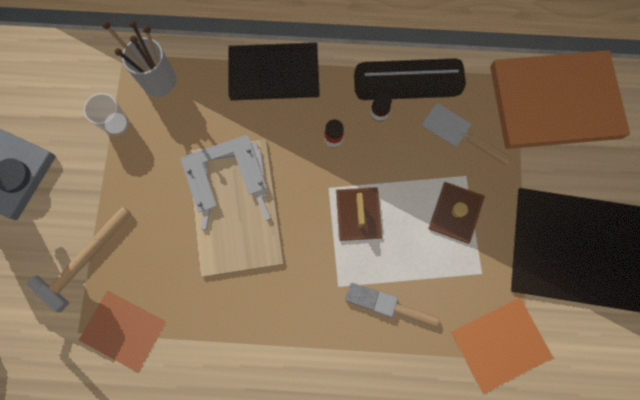

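View pics/side.png

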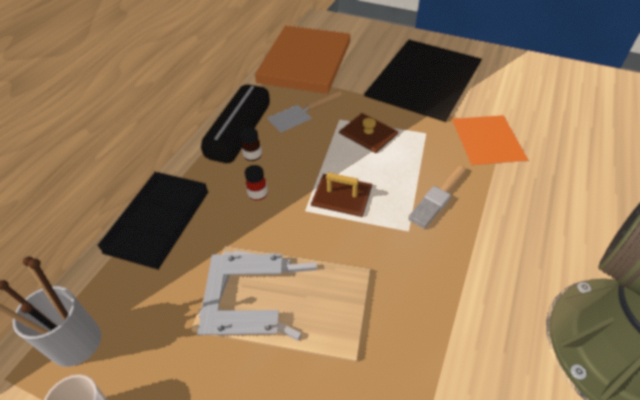

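The top view shows the bar-handled lid at about (359,213) and the knob lid at (457,212). The jig is at about (236,205), with its open end at the bottom (toward the robot) and the stop at the top. The side view agrees. Next I'll measure with depth.

```bash
python3 - <<'E'
from h import *
for n in ("top","side"):
    c=dict(np.load(n+".npz")); W=cloud(c); im=c["image"].astype(int); z=W[...,2]
    v,u=np.mgrid[0:400,0:640]
    def win(a,b,cc,d): return (u>=a)&(u<=b)&(v>=cc)&(v<=d)
    wl=win(325,395,175,255) if n=="top" else win(305,378,165,218)
    wj=win(175,290,125,285) if n=="top" else win(190,380,240,370)
    print(n,"bench z",np.nanmedian(z[win(290,320,250,330)]) if n=="top" else np.nanmedian(z[win(230,300,215,240)]))
    # lid: brown dark
    def rect(m,name):
        P=W[m]; P=P[~np.isnan(P[:,0])]
        r=cv2.minAreaRect((P[:,:2]*1).astype(np.float32)); print(name,len(P),np.round(P.mean(0),1),"med z",np.round(np.median(P[:,2]),1),"rect",np.round(r[0],1),np.round(r[1],1),round(r[2],2))
    g=im.sum(-1)
    m=wl&(g<200)&(z>-2)&(z<20); m=cv2.morphologyEx(m.astype(np.uint8),cv2.MORPH_OPEN,np.ones((3,3)))>0
    rect(m,"lid")
    rect(wl&(z>40)&(z<75),"handle")
    sat=im.max(-1)-im.min(-1)
    m=wj&(z>5)&(z<18); m=cv2.morphologyEx(m.astype(np.uint8),cv2.MORPH_OPEN,np.ones((3,3)))>0
    rect(m,"bed")
    m=wj&(z>21)&(z<60); m=cv2.morphologyEx(m.astype(np.uint8),cv2.MORPH_OPEN,np.ones((3,3)))>0
    rect(m,"plate"); print(np.histogram(z[wj],bins=np.arange(-4,60,2)))
E
```

```text
top bench z 0.8002111989135301
lid 569 [ 555.  -130.3   10.7] med z 10.7 rect [ 549.4 -121.4] [101.7  78.2] 2.02
handle 205 [ 546.4 -123.1   57.7] med z 58.0 rect [ 547.3 -123.2] [64.6 12.1] 6.47
bed 7374 [515.1 128.5  12.2] med z 12.2 rect [547.5 138.8] [275.7 170.3] 12.28
plate 2908 [616.6 163.1  31.1] med z 31.6 rect [592.1 153.5] [181.1 163.6] 20.66
(array([ 502, 2126, 3172, 1777,  361,  141,  836, 2464, 2698, 1165,  157,
         39,  134,  201,  150,   86,  353,  950,  874,  306,   30,    5,
          3,   12,   11,    6,    0,    0,    0,    0,    0]), array([-4, -2,  0,  2,  4,  6,  8, 10, 12, 14, 16, 18, 20, 22, 24, 26, 28,
       30, 32, 34, 36, 38, 40, 42, 44, 46, 48, 50, 52, 54, 56, 58]))
side bench z 1.6066784400037477
lid 1107 [ 546.  -115.4   11.3] med z 11.3 rect [ 547.4 -122.1] [103.1  81.7] 7.93
handle 257 [ 548.6 -120.    55.4] med z 57.2 rect [ 549.1 -122.1] [64.  14.3] 6.5
bed 10128 [513.8 139.2  12.8] med z 12.9 rect [549.5 139.6] [274.8 171.6] 12.35
plate 4411 [612.2 170.2  31.7] med z 32.4 rect [590.1 151.9] [188.5 165.5] 21.03
(array([  23,  981, 5537, 3377,  317,   64,  160, 2188, 5879, 1793,  109,
         37,   76,  277,  210,   19,   95, 1094, 2156,  449,   25,    6,
         14,   16,   24,    8,    0,    0,    0,    0,    0]), array([-4, -2,  0,  2,  4,  6,  8, 10, 12, 14, 16, 18, 20, 22, 24, 26, 28,
       30, 32, 34, 36, 38, 40, 42, 44, 46, 48, 50, 52, 54, 56, 58]))
```

```bash
python3 - <<'E'
from h import *
a=cv2.imread("pics/top.png")
b=cv2.resize(a[120:290,170:400],None,fx=3.4,fy=3.4,interpolation=cv2.INTER_CUBIC); cv2.imwrite("pics/topcrop.png",b); print(b.shape)
E
```

```text
(578, 782, 3)
```

View pics/topcrop.png

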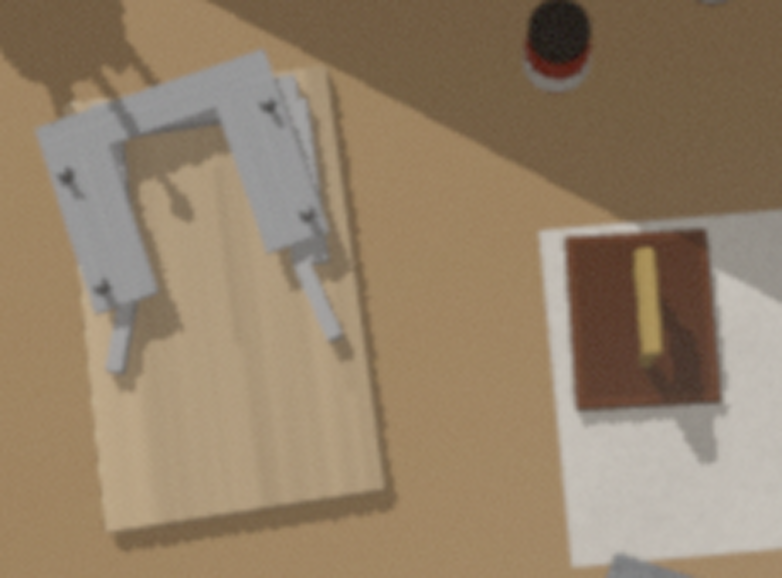

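The plate looks yawed differently from the plywood base, so I'll fit each part separately in the world frame.

```bash
python3 - <<'E'
from h import *
B=np.array([[0]])
for n in ("top","side"):
    c=dict(np.load(n+".npz")); W=cloud(c); P=W.reshape(-1,3); col=c["image"].reshape(-1,3)
    ok=~np.isnan(P[:,0])&(P[:,0]>380)&(P[:,0]<720)&(P[:,1]>20)&(P[:,1]<270)&(P[:,2]>-5)&(P[:,2]<70); P=P[ok]; col=col[ok]
    # ortho map 2px/mm->  row: x decreasing, col: y decreasing (robot view)
    im=np.zeros((680,500,3),np.uint8); hh=np.zeros((680,500),np.float32)
    for p,k in sorted(zip(P.tolist(),col.tolist()),key=lambda t:t[0][2]):
        cv2.circle(im,(int((270-p[1])*2),int((720-p[0])*2)),2,k,-1)
    for p in P:
        pass
    cv2.imwrite(f"pics/ortho_{n}.png",im)
    a=(P[:,2]>27)&(P[:,2]<37); r=cv2.minAreaRect(P[a,:2].astype(np.float32)); print(n,a.sum(),r,np.median(P[a,2]))
    print(cv2.boxPoints(r).round(0).tolist())
a=cv2.imread("pics/ortho_top.png");b=cv2.imread("pics/ortho_side.png")
cv2.imwrite("pics/ortho.png",cv2.resize(np.hstack([a,b]),(800,544)))
E
```

```text
top 2563 ((588.1646728515625, 150.77076721191406), (184.05641174316406, 158.3572235107422), 23.57147216796875) 31.858444727450205
[[472.0, 187.0], [535.0, 41.0], [704.0, 115.0], [641.0, 260.0]]
side 3817 ((593.2844848632812, 156.78665161132812), (173.9324188232422, 152.65145874023438), 23.446372985839844) 32.57845810701747
[[483.0, 192.0], [544.0, 52.0], [703.0, 121.0], [643.0, 261.0]]
```

View pics/ortho.png

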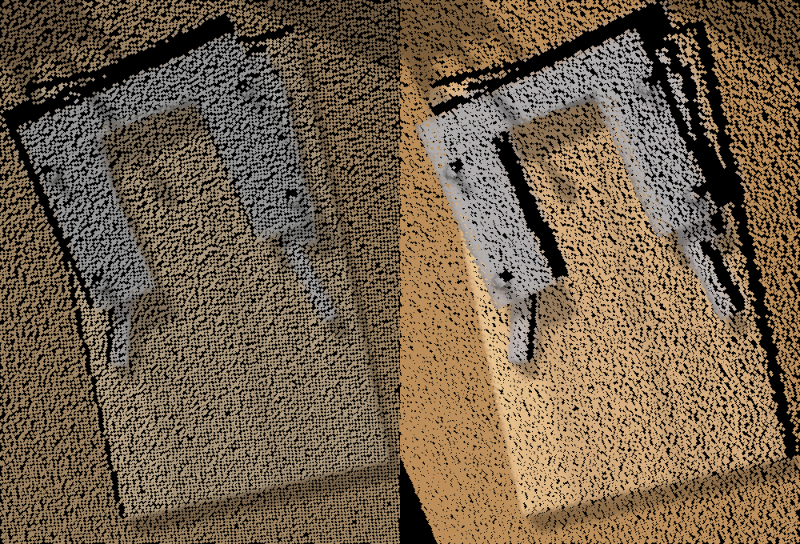

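```bash
cat >> h.py <<'E'
def down(a):
    x=np.array([np.cos(a),np.sin(a),0]); y=np.array([0,0,-1.]); q=R.from_matrix(np.stack([x,y,np.cross(x,y)],1)).as_quat()
    return [q[3],q[0],q[1],q[2]]
def wristcloud():
    s=bot.read_state(); c=bot.read_camera("wrist"); d=c["depth"]
    f=200/np.tan(np.radians(c["fovy"])/2); v,u=np.mgrid[0:400,0:640]
    dx,dy=u-c["cx"],v-c["cy"]; r=np.hypot(dx,dy)+1e-9; th=r/f; t=np.tan(th)
    P=np.stack([dx/r*t*d,dy/r*t*d,d],-1); P[(d==0)|(th>1.3)]=np.nan
    M=np.array(c["mount"]); P=P@M[:3,:3].T+M[:3,3]
    return rot(s["tool_rot"]).apply(P.reshape(-1,3)).reshape(400,640,3)+np.array(s["ee_pos"]),c
E
python3 - <<'E'
from h import *
s=bot.read_state(); r=rot(s["tool_rot"]).as_matrix().round(3); print(r)
ly=np.radians(6.5); jy=np.radians(12.3)
for k in (1,-1):
    print(k,[np.round(bot.ik(p,down(y+k*np.pi/2)),2) if bot.ik(p,down(y+k*np.pi/2)) is not None else None for p,y in (((548,-122.7,52),ly),((473,122.7,64),jy),((600,150,64),jy))])
k=min((1,-1),key=lambda k:abs(bot.ik((548,-122.7,52),down(ly+k*np.pi/2))[5])+abs(bot.ik((473,122.7,64),down(jy+k*np.pi/2))[5])); print(k)
bot.move_to([500,130,330],down(jy+k*np.pi/2))
W,c=wristcloud(); print(c["mount"],c["fovy"])
np.savez("w1.npz",W=W,im=c["image"]); cv2.imwrite("pics/w1.png",c["image"])
print(bot.read_state()["clock"])
E
```

```text
[[ 0.263 -0.    -0.965]
 [ 0.965 -0.001  0.263]
 [-0.001 -1.     0.   ]]
1 [array([-0.29,  0.57,  1.65, -0.  ,  0.93, -1.97]), array([ 0.18,  0.42,  1.85, -0.  ,  0.87, -1.61]), array([ 0.19,  0.65,  1.47, -0.  ,  1.02, -1.6 ])]
-1 [array([-0.29,  0.57,  1.65, -0.  ,  0.93,  1.17]), array([ 0.18,  0.42,  1.85, -0.  ,  0.87,  1.53]), array([ 0.19,  0.65,  1.47, -0.  ,  1.02,  1.54])]
-1
[[ 9.99999998e-01 -6.35207424e-05  4.43091764e-07 -6.85798606e-01]
 [-2.00712184e-05 -3.09345571e-01  9.50949692e-01 -1.23355189e+02]
 [-6.02679619e-05 -9.50949690e-01 -3.09345572e-01  7.93439628e+01]
 [ 0.00000000e+00  0.00000000e+00  0.00000000e+00  1.00000000e+00]] 65.70646984690485
2.1083
```

View pics/w1.png

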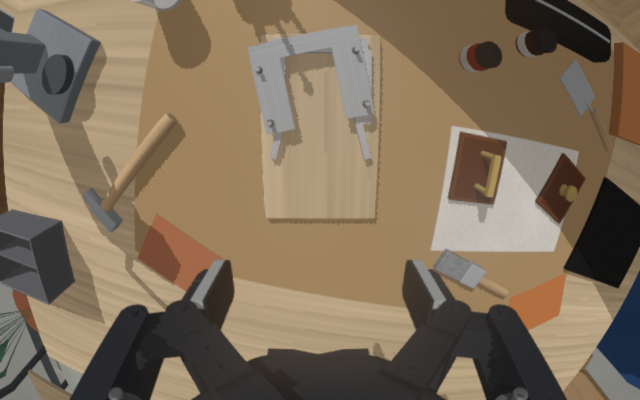

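The wrist view still shows the plate at about (310,80) askew to the plywood. The guides at (277,145) and (363,140) look square to the base. I'll take a closer view before committing.

```bash
python3 - <<'E'
from h import *
jy=np.radians(12.3); e=np.array([np.cos(jy),np.sin(jy)]); O=np.array([555.8,140.8])
p=O-10*e
bot.move_to([*p,165],down(jy-np.pi/2)); bot.dwell(.2)
W,c=wristcloud(); np.savez("w2.npz",W=W,im=c["image"])
n=np.array([-e[1],e[0]]); D=W[...,:2]-O; x=D@e; y=D@n; z=W[...,2]
# ortho map in jig frame, colour left, height right
S=3; H,Wd=290*S//1,200*S
im=np.zeros((210*S,200*S,3),np.uint8); hm=im.copy()
ok=(~np.isnan(x))&(x>-70)&(x<140)&(abs(y)<100)&(z>-10)&(z<80)
pts=np.stack([x,y,z],-1)[ok]; col=c["image"][ok]; o=np.argsort(pts[:,2])
zc=cv2.applyColorMap(np.clip((pts[:,2])*5,0,255).astype(np.uint8).reshape(-1,1),cv2.COLORMAP_JET)[:,0]
for i in o:
    q=(int((100-pts[i,1])*S),int((140-pts[i,0])*S)); cv2.circle(im,q,2,col[i].tolist(),-1); cv2.circle(hm,q,2,zc[i].tolist(),-1)
for xx in range(-50,140,50):
    cv2.line(im,(0,(140-xx)*S),(600,(140-xx)*S),(0,255,0),1)
for yy in (-75,-48,-35,0,35,48,75): cv2.line(im,((100-yy)*S,0),((100-yy)*S,630),(255,255,0),1)
cv2.imwrite("pics/w2.png",cv2.resize(np.hstack([im,hm]),(800,420)))
b=(z>8)&(z<17)&ok; print("bed z",np.median(z[b])); m=ok&(z>25)&(z<36); print("plate z",np.median(z[m]),np.percentile(z[m],[5,95]))
r=cv2.minAreaRect(np.stack([x[m],y[m]],-1).astype(np.float32)); print(r)
print(bot.read_state()["clock"])
E
```

```text
bed z 11.682606419336139
plate z 31.397416832313183 [30.18100851 32.67015816]
((62.371376037597656, 7.7038726806640625), (127.0838851928711, 161.48281860351562), 11.470385551452637)
3.0833
```

View pics/w2.png

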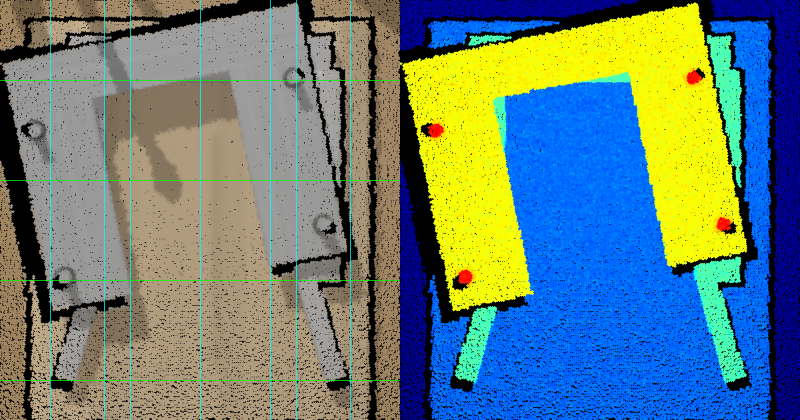

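The picture is a jig-frame map at 2 px/mm. The rails, guides and base are all square to 12.3° yaw. The hold-down plate is turned about 11.5° on it (its far edge lies toward +y). It still overlaps the lid on the right arm, the near part of the left arm and the crossbar corner. Its underside is about 16.5 mm above the bed, and the bar's channel (y ±6) is clear. I can go on, so I'll grasp the lid next.

```bash
python3 - <<'E'
from h import *
ly=np.radians(6.5); q=down(ly-np.pi/2)
bot.move_to([548.2,-122.7,110],q); bot.move_gripper(40,60)
bot.servo_line([548.2,-122.7,54],speed=80)
s=bot.read_state(); print(s["ft_force"],s["clock"])
bot.move_gripper(0,60)
s=bot.read_state(); print(s["ft_force"],s["grip_width"],s["ee_pos"])
bot.servo_line([548.2,-122.7,100],speed=80); bot.dwell(.2)
s=bot.read_state(); print(s["ft_force"],s["moment"],s["clock"])
jy=np.radians(12.3); e=np.array([np.cos(jy),np.sin(jy)]); O=np.array([555.8,140.8]); p=O-85*e
bot.move_to([*p,110],down(jy-np.pi/2)); bot.dwell(.2)
s=bot.read_state(); print(s["ee_pos"],s["ft_force"],s["clock"])
W,c=wristcloud(); cv2.imwrite("pics/w3.png",c["image"])
for n in ("top","side"):
    c=bot.read_camera(n); W=cloud(c); D=W[...,:2]-O; x=D@e; y=D@np.array([-e[1],e[0]]); z=W[...,2]
    g=c["image"].astype(int).sum(-1)
    m=(abs(x+85)<75)&(abs(y)<65)&(z>58)&(z<80)
    print(n,m.sum(),np.median(z[m]) if m.any() else 0, cv2.minAreaRect(np.stack([x[m],y[m]],-1).astype(np.float32)))
    A=np.c_[x[m],y[m],np.ones(m.sum())]; print("plane",np.linalg.lstsq(A,z[m],rcond=None)[0])
E
```

```text
[ 0.15126532  0.18874356 -0.3240385 ] 5.4833
[-0.32658737 -0.53599042  2.56501134] 10.723988766350088 [ 548.44598006 -122.81836415   54.44188015]
[-0.8902383  -0.84439993 -1.94703569] [-0.03081332 -0.05088657  0.0173365 ] 6.775
[473.16410912 121.80176531 109.88551468] [ 0.54908302  0.15721881 -2.07279502] 7.9833
top 476 66.0221908529818 ((-88.01504516601562, -36.64860153198242), (29.80162811279297, 111.14277648925781), 82.79554748535156)
plane [3.18358069e-03 3.06483288e-02 6.72498903e+01]
side 2745 66.57410710469196 ((-83.93389892578125, 0.19190597534179688), (110.15460205078125, 90.84528350830078), 0.05918094888329506)
plane [-2.45360384e-04 -1.62418856e-02  6.66252165e+01]
```

View pics/w3.png

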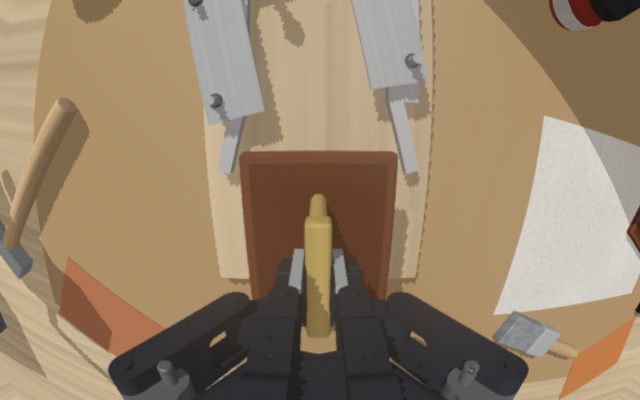

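The lid is gripped squarely: its centre is at jig x = -84, y = 0, with a yaw error near 0 and level. Next I'll set it down and slide it in.

```bash
cat >> h.py <<'E'
jy=np.radians(12.3); e=np.array([np.cos(jy),np.sin(jy)]); n=np.array([-e[1],e[0]]); O=np.array([555.8,140.8])
def st(t=""):
    s=bot.read_state(); f=np.array(s["ft_force"]); D=np.array(s["ee_pos"][:2])-O
    print(t,"jig",np.round([D@e,D@n,s["ee_pos"][2]],2),"F",np.round([f[:2]@e,f[:2]@n,f[2]],2),round(s["clock"],2),flush=True); return D@e,D@n,s["ee_pos"][2],f
def jp(x,y,z): return [*(O+x*e+y*n),z]
E
python3 - <<'E'
from h import *
st("start")
bot.servo_line(jp(-85,0,70),speed=80)
print(bot.servo_line(jp(-85,0,60),speed=10,until_force=3)); x,y,z,f=st("touch")
z=z+.6
bot.servo_line(jp(-85,0,z),speed=10); st("eased")
print(bot.servo_line(jp(-5,0,z),speed=40,until_force=8)); st("slid")
E
```

```text
start jig [-84.94  -0.5  109.89] F [-0.61  0.11 -1.33] 8.13
True
touch jig [-84.91  -0.09  66.39] F [-0.56 -0.81  6.15] 9.32
eased jig [-8.508e+01  3.000e-02  6.688e+01] F [-0.18  0.08 -2.01] 9.58
False
slid jig [-5.090e+00 -1.000e-02  6.701e+01] F [ 0.1   0.36 -0.88] 11.73
```

```bash
python3 - <<'E'
from h import *
x,y,z,f=st()
print(bot.servo_line(jp(35,0,66.9),speed=40,until_force=8)); st("a")
print(bot.servo_line(jp(52,0,66.9),speed=12,until_force=6)); st("stop?")
W,c=wristcloud(); cv2.imwrite("pics/w4.png",c["image"])
for nm in ("side","top"):
    c=bot.read_camera(nm); W=cloud(c); D=W[...,:2]-O; X=D@e; Y=D@n; z=W[...,2]
    m=(X>-40)&(X<110)&(abs(Y)<48)&(z>19)&(z<26)&(c["image"].astype(int).sum(-1)<300)
    print(nm,m.sum(),"rear edge",np.percentile(X[m&(abs(Y)<30)],[0,1,3]),"y",np.percentile(Y[m&(X<0)],[1,99]) if (m&(X<0)).any() else None)
E
```

```text
jig [-5.090e+00 -1.000e-02  6.701e+01] F [ 0.1   0.36 -0.88] 11.73
False
a jig [3.482e+01 2.000e-02 6.688e+01] F [-0.22 -0.21 -1.8 ] 12.88
True
stop? jig [45.18 -0.07 66.45] F [-2.54 -1.82  2.85] 13.78
side 1622 rear edge [-9.22580507 -8.4812237  -7.40580019] y [-41.82642469  40.39783972]
top 252 rear edge [-10.99751385 -10.34191097  -9.9440669 ] y [-44.7549327  -10.84367825]
```

View pics/w4.png

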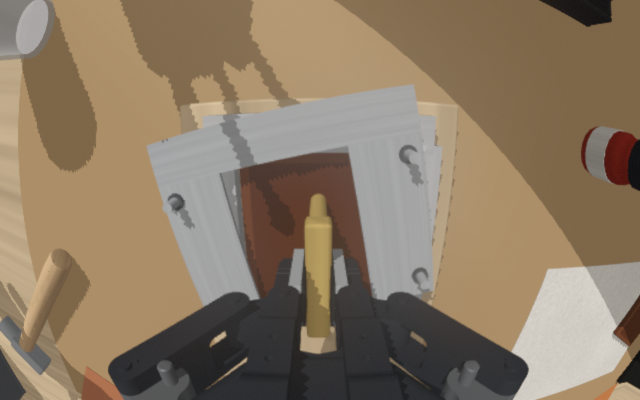

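The lid is under the plate. It hit the stop at TCP jig x = 45.2, and its rear edge is at about -10, which matches home. I'll confirm with a slightly firmer push, then do the pull in small force-checked steps.

```bash
python3 - <<'E'
from h import *
def fz(k=6):
    v=[]
    for _ in range(k): bot.dwell(.03); v.append(bot.read_state()["ft_force"])
    return np.mean(v,0)
print(bot.servo_line(jp(49,0,66.7),speed=8,until_force=8)); x,y,z,f=st("push"); 
x0=min(x-.2,45.6)
bot.servo_line(jp(x0,0,66.7),speed=10); st("relieved"); print(fz())
print(bot.servo_line(jp(x0,0,80),speed=6,until_force=5)); x,y,z,f=st("plate contact")
zc=z; t=None
for i in range(20):
    F=fz(); print(round(zc,2),np.round([F[:2]@e,F[:2]@n,F[2]],1))
    if F[2]<-12: break
    zc+=min(.6,max(.15,(13+F[2])/6*.6)); bot.servo_line(jp(x0,0,zc),speed=5)
    if fz(2)[2]<-16: break
st("held")
E
```

```text
True
push jig [45.17 -0.12 66.41] F [-1.48 -0.76  5.89] 14.18
relieved jig [4.496e+01 2.000e-02 6.657e+01] F [1.43 0.55 0.53] 14.43
[ 0.40656444 -0.18852306 -0.15932015]
True
plate contact jig [44.42 -0.09 72.99] F [ 0.35  0.28 -2.95] 15.89
72.99 [-0.2  0.1 -1.9]
73.59 [-2.7 -0.1 -5.7]
74.19 [-4.9 -0.5 -8.9]
74.6 [ -5.1  -1.  -10.5]
74.86 [ -5.   -0.9 -11.2]
75.04 [ -4.9  -0.8 -11.9]
75.19 [ -5.   -0.9 -12.6]
held jig [ 4.459e+01 -3.000e-02  7.468e+01] F [ -4.53  -1.43 -12.26] 19.35
```

There's about 5 N of sideways load from the stop. I'll ease that off in x, then hold for two seconds or more.

```bash
python3 - <<'E'
from h import *
def fz(k=6):
    v=[]
    for _ in range(k): bot.dwell(.03); v.append(bot.read_state()["ft_force"])
    F=np.mean(v,0); print(np.round([F[:2]@e,F[:2]@n,F[2]],1)); return F
x=44.97; zc=75.19
for i in range(3):
    x-=.25; bot.servo_line(jp(x,0.1,zc),speed=5); F=fz()
    if F[:2]@e>-1.5: break
if F[2]>-12: zc+=(12.8+F[2])/6*.8; bot.servo_line(jp(x,.1,zc),speed=5); F=fz()
t0=bot.read_state()["clock"]
for i in range(12): bot.dwell(.05); fz()
st("end hold"); print("held",bot.read_state()["clock"]-t0,x,zc)
E
```

```text
[ -4.2  -2.3 -13.1]
[ -3.   -3.3 -14.5]
[  0.4  -3.8 -15. ]
[  1.4  -4.9 -15.3]
[  2.1  -4.6 -15.4]
[  2.2  -4.7 -15.6]
[  2.   -4.7 -15. ]
[  2.1  -4.9 -15.4]
[  2.2  -4.5 -15.5]
[  2.3  -4.7 -15.3]
[  2.2  -4.2 -15.2]
[  1.8  -4.7 -15.2]
[  1.9  -4.9 -15. ]
[  2.   -4.8 -15.4]
[  2.3  -4.6 -15.6]
end hold jig [4.44e+01 2.00e-02 7.53e+01] F [  1.22  -4.54 -15.35] 23.7
held 3.0 44.22 75.19
```

That held steady at about 15 N, which is higher than asked. I'll trim to about 12.5 N and hold again.

```bash
python3 - <<'E'
from h import *
def fz(k=6):
    v=[]
    for _ in range(k): bot.dwell(.03); v.append(bot.read_state()["ft_force"])
    F=np.mean(v,0); print(np.round([F[:2]@e,F[:2]@n,F[2]],1)); return F
x=44.3; y=-.25; zc=75.19-.35
bot.servo_line(jp(x,y,zc),speed=5); F=fz()
for i in range(5):
    if -13.3<F[2]<-12: break
    zc-=(F[2]+12.7)/8*-1; bot.servo_line(jp(x,y,zc),speed=5); F=fz()
t0=bot.read_state()["clock"]
while bot.read_state()["clock"]-t0<2.5: bot.dwell(.1); F=fz()
print("lower",zc); st()
bot.servo_line(jp(x,0,68.5),speed=8); st("lowered")
fz()
E
```

```text
[  1.7  -1.1 -13.5]
[  2.2   1.2 -12.3]
[  2.7   1.8 -12.7]
[  3.    2.9 -12.2]
[  3.6   3.7 -12.6]
[  3.5   3.8 -12.4]
[  3.8   3.7 -12.1]
[  3.8   4.  -12.4]
[  3.5   3.7 -12.2]
[  3.8   3.8 -12.5]
[  3.6   3.8 -12.8]
lower 74.74381303553191
 jig [44.37 -0.15 74.8 ] F [  4.08   3.58 -12.31] 27.3
lowered jig [ 4.435e+01 -2.000e-02  6.859e+01] F [-0.31  0.37 -1.41] 28.23
[ 0.1 -0.  -1.4]
```

Held for 2.5 s at about 12.4 N, then lowered. Next: push against the stop clear of bed friction, seat it and release.

```bash
python3 - <<'E'
from h import *
print(bot.servo_line(jp(50,0,68.2),speed=10,until_force=8)); x,y,z,f=st("push"); bot.dwell(.2); st("settled")
print(bot.servo_line(jp(x,0,62),speed=6,until_force=4)); x2,y2,z2,f=st("down"); bot.dwell(.2); st("settled")
bot.move_gripper(30); bot.dwell(.2); st("open")
bot.servo_line(jp(x2,0,150),speed=100); bot.move_to(jp(-60,0,230),down(jy-np.pi/2)); bot.dwell(.3); st()
W,c=wristcloud(); cv2.imwrite("pics/w5.png",c["image"])
D=W[...,:2]-O; X=D@e; Y=D@n; z=W[...,2]
g=c["image"].astype(int)
m=(X>-40)&(X<110)&(abs(Y)<48)&(z>17)&(z<27)&(g.sum(-1)<300)
P=np.stack([X[m],Y[m]],-1); print("rear edge by y")
for a in range(-40,40,10):
    k=(P[:,1]>=a)&(P[:,1]<a+10); print(a,k.sum(),np.percentile(P[k,0],[1,3]).round(1) if k.sum()>5 else None)
A=np.c_[X[m],Y[m],np.ones(m.sum())]; print("plane",np.linalg.lstsq(A,z[m],rcond=None)[0])
h=(z>62)&(z<80)&(abs(Y)<30)&(X>0)&(X<100); print("bar",cv2.minAreaRect(np.stack([X[h],Y[h]],-1).astype(np.float32)),np.median(z[h]))
b=(X>-140)&(X<-60)&(abs(Y)<60)&(abs(z-12)<6); print("bed z",np.median(z[b]))
E
```

```text
True
push jig [45.46 -0.   67.89] F [ 0.23  0.89 -1.47] 28.76
settled jig [4.519e+01 3.000e-02 6.741e+01] F [ 0.31  0.32 -2.08] 28.96
True
down jig [ 4.505e+01 -3.000e-02  6.650e+01] F [-2.17  0.12  5.26] 29.34
settled jig [ 4.500e+01 -4.000e-02  6.646e+01] F [-2.39 -0.67  5.32] 29.54
open jig [ 4.475e+01 -2.000e-02  6.585e+01] F [ 0.44  0.92 -0.14] 30.07
 jig [-5.9760e+01 -4.0000e-02  2.2909e+02] F [0.14 0.48 0.29] 31.95
rear edge by y
-40 203 [-9.9 -9.7]
-30 564 [-9.9 -8.7]
-20 913 [-9.8 -7.8]
-10 575 [-10.1  -8.6]
0 463 [-10.1  -9. ]
10 920 [-9.6 -7.8]
20 979 [-8.9 -6.7]
30 831 [-9.4 -5.7]
plane [ 1.36817056e-03 -1.48034502e-03  2.20302012e+01]
bar ((45.14389419555664, 0.9639167785644531), (63.32066345214844, 11.781027793884277), 0.03375951573252678) 69.58609672605182
bed z 11.62406584325771
```

View pics/w5.png

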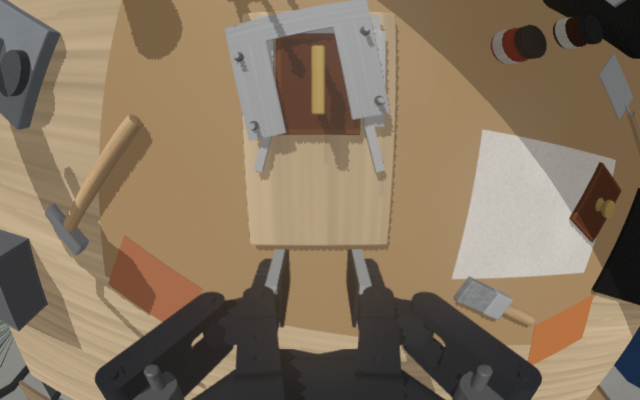

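The lid is flat and home within measurement: bar centre at jig x = 45.1 and y = 1, rear edge at -10, lid top level. One gentle nudge on the panel's rear edge with closed fingers will confirm it touches the stop.

```bash
python3 - <<'E'
from h import *
bot.move_gripper(0,40)
bot.move_to(jp(-45,0,80),down(jy-np.pi/2)); bot.servo_line(jp(-45,0,37),speed=60); bot.dwell(.2); st("low")
print(bot.servo_line(jp(-16,0,37),speed=10,until_force=4)); st("contact"); bot.dwell(.1); st()
bot.servo_line(jp(-45,0,37),speed=40); bot.servo_line(jp(-45,0,120),speed=100); bot.move_to(jp(-60,0,230),down(jy-np.pi/2)); bot.dwell(.3)
W,c=wristcloud(); D=W[...,:2]-O; X=D@e; Y=D@n; z=W[...,2]
h=(z>62)&(z<80)&(abs(Y)<30)&(X>0)&(X<100); print("bar",cv2.minAreaRect(np.stack([X[h],Y[h]],-1).astype(np.float32)),np.median(z[h]))
m=(X>-40)&(X<110)&(abs(Y)<48)&(z>17)&(z<27)&(c["image"].astype(int).sum(-1)<300)
print("rear",np.percentile(X[m],[.5,1]),"z",np.median(z[m])); st()
bot.finish_job()
E
```

```text
low jig [-44.83  -0.    37.33] F [-0.4  -0.6   0.52] 34.12
True
contact jig [-2.129e+01  3.000e-02  3.650e+01] F [-0.42 -0.12 -0.41] 36.24
 jig [-2.136e+01  2.000e-02  3.632e+01] F [-0.57  0.25 -0.54] 36.34
bar ((44.63314437866211, 1.0117292404174805), (63.24007797241211, 11.781362533569336), 0.04912953823804855) 69.55964160576414
rear [-9.37767521 -9.20553822] z 22.098624783766
 jig [-60.12  -0.   229.22] F [-0.72  0.81  0.96] 38.93
the job is handed in; nothing more can be done
```

The bar-handled lid is in the jig, lying flat against the stop and released, and the handle held the pull. I handed the job in at about 39 s of the 64 s allowed.

- **Sliding in:** I set the lid down at the jig entry and slid it under the plate until it met the stop.
- **Pull test:** The first hold settled near 15 N for 3 s, higher than asked. I trimmed it and held about 12.4 N for 2.5 s. The highest averaged reading was 15.6 N, below the 20 N limit. During the holds there was also about 4–5 N of sideways load, so the pull was not perfectly straight up.
- **Release:** I eased the lid down, pushed it home again, let go, and gave its rear edge a light nudge with closed fingers.

**Final checks:**
- The bar centre measured 44.6 mm along the jig, against 45 mm for home, with no yaw error.
- The rear edge measured about -9.4 mm, against -10 mm expected. These two differ by up to 0.6 mm, within the roughly 2 mm camera calibration.
- The lid top stands about 10 mm above the bed and is level.
- The last nudge stopped at the expected spot, but the force reading had already faded by the next sample. It is weak proof that the lid is touching the stop.

**Jig fault:** The hold-down plate is turned about 11.5° relative to the rails and base. It still caught the lid on its right arm, part of its left arm and the crossbar.

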